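Set out flanged bushings in size order on the checking rail

ROBOT

A 6-joint arm with a two-finger parallel gripper is mounted at the origin on the work surface. World frame = base frame: x ahead of the robot, y to its left, z up, the work surface at z = 0. Lengths are in m, angles in rad, forces in N, time in s.
With the tool pointing down it reaches from about 0.35 to 0.725 m from the base axis. Payload 4.3 kg.
Tool frame: the origin (TCP) lies on the centre line of the jaws, within the pads' length; the fingertips stand 22 mm ahead of it and the grasp point (between the pads) lies 3 mm ahead of it; z points along the fingers, x is the direction in which the jaws open and shut, and the axes are right-handed (so a half turn about z gives the same grasp; the last joint's range is limited). The gripper opens to 85 mm and grips with 20 to 120 N. Pads are 22 mm wide; open, the fingers measure 114 mm over their backs; the gripper's body (76 mm by 85 mm) begins 54 mm behind the grasp point. The pads swing forward as they close: fully open they stand 13 mm farther back than shut.
Start: joints at [-1.413, 0.377, 0.081, 1.274, 0, 1.46], TCP at [0.152, -0.555, 0.253] pointing down, gripper open.
Joint ranges: [-2.72, 2.72], [-0.84, 1.66], [-1.02, 1.22], [-1.77, 2.12], [-1.37, 1.28], [-3.14, 3.14]. Speed limits (rad/s): [2.57, 2.57, 3.14, 3.14, 3.14, 3.14].

INTERFACE

Orientations are given as a rotation vector (axis times angle).
In Python, from bench import get_state, camera, calibration, close_job gives the robot as it stands. The module is installed in compiled form; this text tells all that it offers.
- The arm moves only by the tool move_arm, never from a script. Its argument "increments" is one flat list of numbers, 7 for each row, row after row: the turn, a rotation vector about the tool's x, y, z in rad, then the shift along the tool's x, y, z in cm, then the gripper command: -1 is shut, 1 is fully open, values between are in proportion. A call has 1 to 12 rows; each row shifts and turns the commanded pose from where the row before left it, along the tool's axes as they then stand; what a row does not reach is not made up. A row lasts 1/10 s, in which the tool goes at most 50 mm and 8.59 degrees, less where a joint would pass 70% of its speed; a pose out of reach is approached as far as the arm can. A call with a gripper value outside its range is refused whole. The fingers move at their own pace and stop on an object; "force" is the grip in N (left out, the last holds). Time passes only in rows, so rows that do not move let the fingers close. It gives the time, the measured TCP pose, the force and the opening at its end, in the units of the state.
- get_state(): the state, without advancing time (a new reading comes with each control period).
- camera(name): name is "side" or "top"; returns (picture, depth): 480x640x3 uint8, blue, green, red; 480x640 float32, m along the optical axis (not along the pixel's ray), 0 where there is no reading.
- calibration(name): a dict with "fovy" (degrees; the focal length in pixels is half the picture's height over the tangent of half this angle, whatever the lens; pixels are square), "cx", "cy" (the principal point, pixels), "xyz" and "attitude" of the camera in the world. Camera axes: x right, y down, z forward; pixel columns grow to the right and rows downward; lengths in m; the calibration is good to about 2 mm. A picture is of the moment at which its call begins. calibration takes no time and is no camera call.
- close_job(): hands the job in, once; it reports no verdict.
The state is a dict: "time": time; "qpos": joint angles; "dq": joint speeds; "joint_efforts": joint torques, N m; "position": TCP position; "tcp_rot": TCP orientation; "contact_force": force on the tool from outside, world axes, zero at the start; "torque": the same for the moment, N m; "gripper_width": finger opening in m.
Only numpy, scipy, OpenCV 4.12 (cv2) and the standard library are available. Lean on these libraries where they do the work, as an engineer would, in place of code of your own. Each camera call takes 0.05 s, during which the arm holds its last target.

TASK

Set the four flanged steel bushings from the foam-lined tray out on the checking rail for inspection, one standing upright in the middle of each round mark, in order of size: the smallest on the mark next to the rail's end stop, then larger and larger, the largest at the far end. Set each down gently, without dropping it or knocking any over, and leave them all standing free.

Things in the scene. Friction and masses are not known exactly. Their poses are not given: they have to be found in the camera images.
- smallest_bushing: Smallest of the four loose turned steel flanged bushings, standing upright in the tray: 32 mm high in all, plain round body 22 mm in diameter above a flat round foot flange 34 mm in diameter and 5 mm thick, with a dark bore in the top face. Origin: centre of its underside, z up along its axis; 80 to 340 g for the four, smallest to largest, give or take 30 %.
- second_bushing: Second smallest of the four loose turned steel flanged bushings, standing upright in the tray: 42 mm high in all, plain round body 28 mm in diameter above a flat round foot flange 40 mm in diameter and 5 mm thick, with a dark bore in the top face. Origin: centre of its underside, z up along its axis; 80 to 340 g for the four, smallest to largest, give or take 30 %.
- third_bushing: Third (second largest) of the four loose turned steel flanged bushings, standing upright in the tray: 52 mm high in all, plain round body 34 mm in diameter above a flat round foot flange 46 mm in diameter and 5 mm thick, with a dark bore in the top face. Origin: centre of its underside, z up along its axis; 80 to 340 g for the four, smallest to largest, give or take 30 %.
- largest_bushing: Largest of the four loose turned steel flanged bushings, standing upright in the tray: 62 mm high in all, plain round body 40 mm in diameter above a flat round foot flange 52 mm in diameter and 5 mm thick, with a dark bore in the top face. Origin: centre of its underside, z up along its axis; 80 to 340 g for the four, smallest to largest, give or take 30 %.
- mark1: Flat printed round mark, grey with a white rim, 58 mm in diameter, number 1 of 4 counted from the rail's end stop (the four marks look alike). Origin: its centre, on the rail's top surface (12 mm above the bench), which is where a bushing's underside comes to stand; nothing stands up from the mark.
- mark2: Flat printed round mark, grey with a white rim, 58 mm in diameter, number 2 of 4 counted from the rail's end stop (the four marks look alike). Origin: its centre, on the rail's top surface (12 mm above the bench), which is where a bushing's underside comes to stand; nothing stands up from the mark.
- mark3: Flat printed round mark, grey with a white rim, 58 mm in diameter, number 3 of 4 counted from the rail's end stop (the four marks look alike). Origin: its centre, on the rail's top surface (12 mm above the bench), which is where a bushing's underside comes to stand; nothing stands up from the mark.
- mark4: Flat printed round mark, grey with a white rim, 58 mm in diameter, number 4 of 4 counted from the rail's end stop (the four marks look alike). Origin: its centre, on the rail's top surface (12 mm above the bench), which is where a bushing's underside comes to stand; nothing stands up from the mark.
- rail: Checking rail fixed on the bench, any heading: flat dark steel bar 340 (its x) x 90 (y) x 12 mm thick, with an upright aluminium end stop 16 mm thick, 30 mm high above the bench, at its -x end. Origin: centre of underside. Marks on its centre line at x = -99, -33, 33, 99 mm. A caliper and a scriber lie beside it, under 13 mm high, over 85 mm from the centre line; other clutter is farther off.
- tray: Foam-lined cardboard tray fixed on the bench, any heading: 290 mm square, walls 4 mm thick, 30 mm high. Origin: centre of underside; foam top (bushings stand on it) 12 mm above the bench. Bushings stand within 8 mm of x, y = +-62 mm, in any order. A nut, jar and clip (up to 30 mm high, 15 mm half-width) stand on its line x = 0 at y = -75, 0, 75 mm: most finger room when closing along its y.
Mind the look-alikes: they are no part of the job. Leave any purple look-alike of the largest_bushing alone. What is shaped like the second_bushing but pink is not meant.

How it is judged:
At the end, for the whole second after the job is handed in: The smallest, second, third and largest bushings stand on marks 1, 2, 3 and 4 counted from the end stop, each with its axis within 12 mm of the mark's centre, its underside on the rail (within 4 mm), upright within 0.1 rad, and all at rest (horizontal distance between smallest_bushing and mark1 below 0.012 m and z of smallest_bushing in the frame of mark1 between -0.004 and 0.004 m and angle between each of smallest_bushing, second_bushing, third_bushing, largest_bushing's own z axis and vertical below 0.1 rad and linear speed of each of smallest_bushing, second_bushing, third_bushing, largest_bushing below 0.02 m/s and angular speed of each of smallest_bushing, second_bushing, third_bushing, largest_bushing below 0.3 rad/s and horizontal distance between second_bushing and mark2 below 0.012 m and z of second_bushing in the frame of mark2 between -0.004 and 0.004 m and horizontal distance between third_bushing and mark3 below 0.012 m and z of third_bushing in the frame of mark3 between -0.004 and 0.004 m and horizontal distance between largest_bushing and mark4 below 0.012 m and z of largest_bushing in the frame of mark4 between -0.004 and 0.004 m); the robot touches nothing.
It fails at once if a bushing is tipped over (more than 0.6 rad) (angle between any of smallest_bushing, second_bushing, third_bushing, largest_bushing's own z axis and vertical above 0.6 rad).
It fails at once if a bushing is dropped (moves at over 0.6 m/s with no finger on it, as after a fall of some 18 mm) ((linear speed of smallest_bushing above 0.6 m/s and contact force between the fingers and smallest_bushing below 0.05 N) or (linear speed of second_bushing above 0.6 m/s and contact force between the fingers and second_bushing below 0.05 N) or (linear speed of third_bushing above 0.6 m/s and contact force between the fingers and third_bushing below 0.05 N) or (linear speed of largest_bushing above 0.6 m/s and contact force between the fingers and largest_bushing below 0.05 N)).
It also fails if it takes over 122 s, if anything falls off the work surface, if the arm or the gripper's body presses on something with over 40 N, if the wrist force passes 120 N, or if a joint passes its speed limit or range.

## Working session

There is one attempt and no reset: what is moved stays moved. The work goes in short steps, Python scripts to look and compute and a tool call to move; the robot and the scene stay as the last step left them, time stands still between calls to the robot, and variables do not carry over. Pictures are saved under pics/ and viewed, and the job is handed in when it is done.

Besides the shell and the picture viewer there is one more tool, called after ">>>" in YAML: its name, and indented under it one key for each argument. move_arm: Moves the arm, as the interface text tells. Its arguments: {"type":"object","properties":{"increments":{"type":"array"},"force":{"type":"number"}},"required":["increments"]}

```bash
mkdir -p pics; python3 - <<'E'
from bench import *
import cv2,numpy as np
s=get_state()
for k,v in s.items(): print(k,np.round(v,4))
for n in("top","side"):
    p,d=camera(n); cv2.imwrite(f"pics/{n}0.png",p); np.save(f"{n}0.npy",d); print(n,calibration(n))
E
```

```text
time 0.0
qpos [-1.4133  0.3781  0.0796  1.2744 -0.      1.4605]
dq [-0.0007 -0.0004  0.0004  0.0001  0.0006  0.001 ]
joint_efforts [-4.00000e-04 -4.63600e+01  2.69878e+01  2.07000e-02 -0.00000e+00
  0.00000e+00]
position [ 0.152  -0.5539  0.2523]
tcp_rot [-2.4970e+00  1.9042e+00  2.4000e-03]
contact_force [ 0.4169 -0.1583 -0.555 ]
torque [ 0.0068  0.0092 -0.011 ]
gripper_width 0.0856
top {'fovy': 44.36096781749807, 'cx': 329.0412901420374, 'cy': 242.0782789526566, 'xyz': array([ 0.18886864, -0.00895904,  1.47361637]), 'attitude': array([-2.08399362,  2.10577746, -0.24198666])}
side {'fovy': 52.52653196139507, 'cx': 325.8071483900176, 'cy': 234.7457672477901, 'xyz': array([ 0.40734001, -0.94922617,  0.63865973]), 'attitude': array([-2.13587752,  0.1254988 , -0.075733  ])}
```

View pics/top0.png

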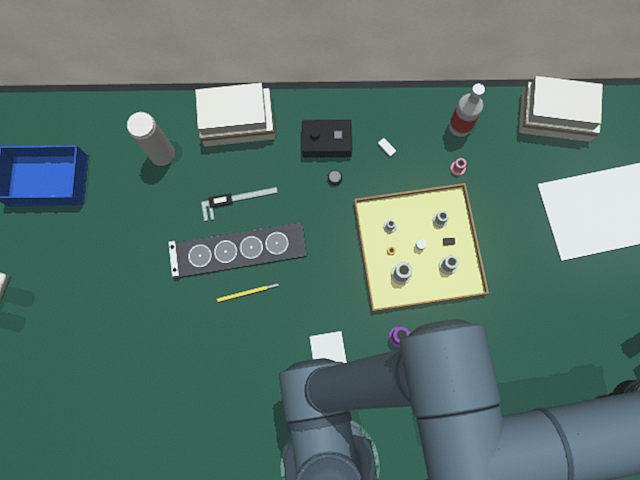

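View pics/side0.png

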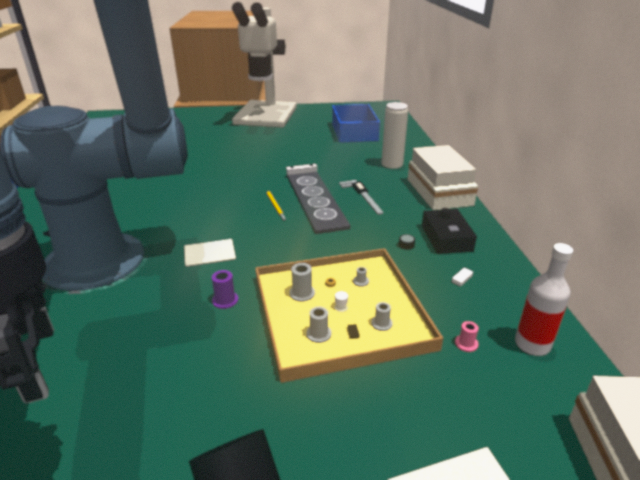

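Candidates in the top view:
- Bushings in the tray: (391,226) smallest, (442,217) second, (450,263) third, (402,271) largest.
- Look-alikes to leave alone: purple (399,336) and pink (459,167), both outside the tray.
- Tray clutter: nut (391,251), jar (421,245), clip (449,241).
- Other: dark puck at (335,178).

The rail's end stop is at the left (174,258), so marks 1 to 4 are at about (200,256), (225,251), (251,247) and (277,243).

```bash
cat > h.py <<'E'
import numpy as np,cv2
from bench import *
from scipy.spatial.transform import Rotation as R
def cam(n):
    c=calibration(n); f=240/np.tan(np.radians(c['fovy'])/2)
    return f,c['cx'],c['cy'],np.array(c['xyz']),R.from_rotvec(c['attitude']).as_matrix()
def ray(n,u,v,z):
    f,cx,cy,t,M=cam(n); d=M@np.array([(u-cx)/f,(v-cy)/f,1]); return t+d*(z-t[2])/d[2]
def proj(n,P):
    f,cx,cy,t,M=cam(n); p=M.T@(np.asarray(P)-t); return np.array([f*p[0]/p[2]+cx,f*p[1]/p[2]+cy])
def cloud(n,d):
    f,cx,cy,t,M=cam(n); v,u=np.mgrid[:480,:640]
    P=np.stack([(u-cx)/f*d,(v-cy)/f*d,d],-1)@M.T+t; P[d==0]=np.nan; return P
E
python3 - <<'E'
from h import *
for u,v,z in [(391,226,.04),(442,217,.05),(450,263,.06),(402,271,.07),(200,256,.012),(225,251,.012),(251,247,.012),(277,243,.012)]: print(np.round(ray('top',u,v,z),4))
p=cv2.imread('pics/top0.png')
cv2.imwrite('pics/c1.png',cv2.resize(p[175:320,345:495],None,fx=4,fy=4,interpolation=cv2.INTER_CUBIC))
cv2.imwrite('pics/c2.png',cv2.resize(p[180:310,160:320],None,fx=4,fy=4,interpolation=cv2.INTER_CUBIC))
q=cv2.imread('pics/side0.png')
cv2.imwrite('pics/c3.png',cv2.resize(q[150:390,240:450],None,fx=2.5,fy=2.5,interpolation=cv2.INTER_CUBIC))
for n in('top','side'):
    P=cloud(n,np.load(n+'0.npy'))
    print(n)
    for u,v in ([(391,224),(440,240),(410,230),(335,300),(238,249),(402,267)] if n=='top' else [(370,330),(330,320),(150,350)]): print(u,v,np.round(P[v,u],4))
E
```

```text
[ 0.5715 -0.1603  0.04  ]
[ 0.5908 -0.288   0.05  ]
[ 0.471  -0.2992  0.06  ]
[ 0.4505 -0.1799  0.07  ]
[0.5056 0.3246 0.012 ]
[0.5179 0.2614 0.012 ]
[0.5276 0.1953 0.012 ]
[0.5374 0.1291 0.012 ]
top
391 224 [ 0.576  -0.1602  0.0428]
440 240 [ 0.5409 -0.2872  0.0108]
410 230 [ 0.5679 -0.2116  0.0119]
335 300 [ 0.392  -0.0173 -0.005 ]
238 249 [0.5222 0.228  0.0143]
402 267 [ 0.4596 -0.1798  0.0739]
side
370 330 [ 0.5702 -0.3044  0.0105]
330 320 [ 0.5005 -0.2698  0.0109]
150 350 [ 0.1743 -0.2976 -0.0009]
```

View pics/c1.png

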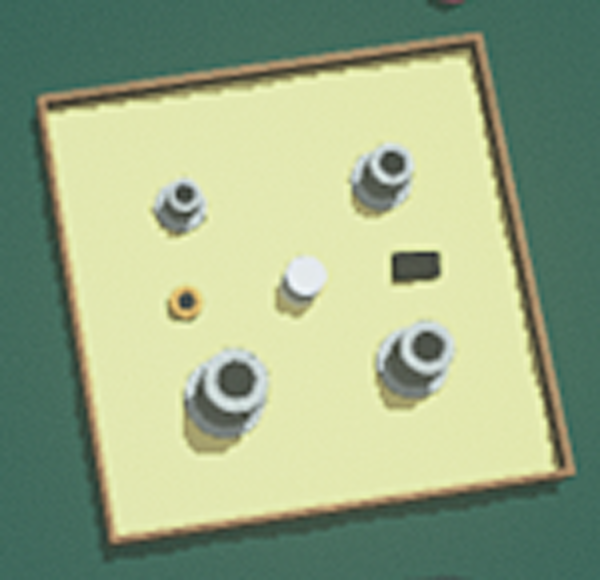

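View pics/c2.png

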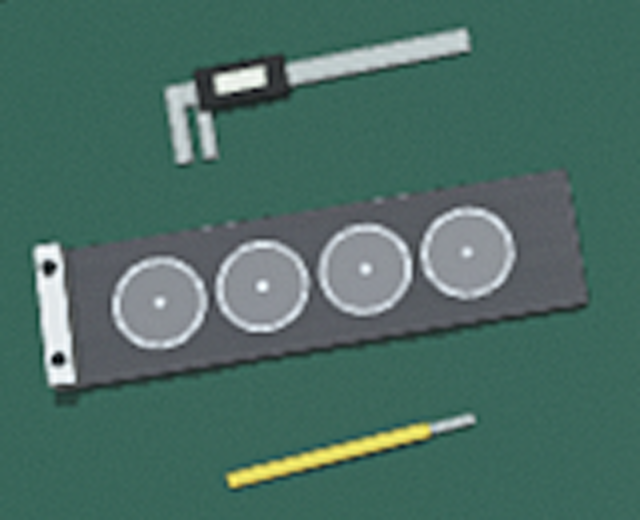

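View pics/c3.png

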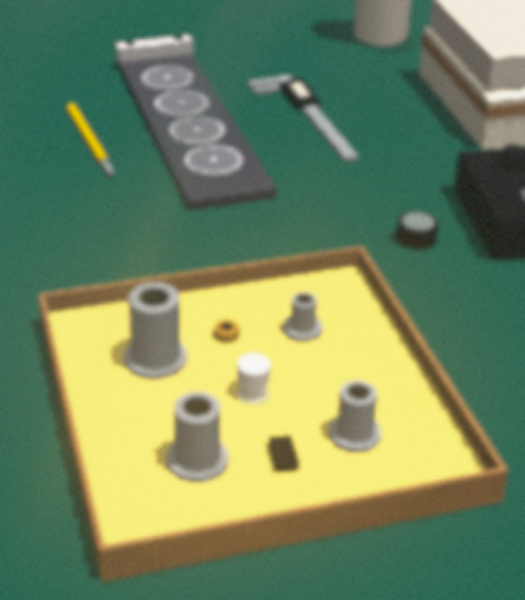

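```bash
python3 - <<'E'
from h import *
T=lambda U,V,s,ou,ov:((U+.5)/s-.5+ou,(V+.5)/s-.5+ov)
print('bush')
for a,b,h in zip([(185,194),(392,163),(429,347),(236,380)],[(304,299),(358,390),(197,405),(154,296)],[32,42,52,62]):
    z=.012+h/1000
    print(np.round(ray('top',*T(*a,4,345,175),z)*1000,1),np.round(ray('side',*T(*b,2.5,240,150),z)*1000,1))
print('marks')
A=[];B=[]
for a,b in zip([(160,303),(262,286),(366,269),(467,252)],[(168,77),(182,102),(197,129),(213,159)]):
    p=ray('top',*T(*a,4,160,180),.012);q=ray('side',*T(*b,2.5,240,150),.012);A.append(p);B.append(q)
    print(np.round(p*1000,1),np.round(q*1000,1))
A=np.array(A)[:,:2]
# fit with known spacing
s=np.array([-99,-33,33,99])/1000
c=A.mean(0);d=(A*s[:,None]).sum(0);d/=np.linalg.norm(d)
print('fit',np.round((c+s[:,None]*d)*1000,1),np.degrees(np.arctan2(d[1],d[0])))
print('clutter')
for a,z in [((186,301),.017),((304,275),.04),((417,264),.02)]: print(np.round(ray('top',*T(*a,4,345,175),z)*1000,1))
# tray corners at z=.03 outer
for a in [(40,97),(482,35),(575,470),(112,543)]: print('corner',np.round(ray('top',*T(*a,4,345,175),.03)*1000,1))
E
```

```text
bush
[ 578.  -159.9   44. ] [ 578.4 -162.8   44. ]
[ 593.9 -289.    54. ] [ 594.6 -289.8   54. ]
[ 474.2 -303.2   64. ] [ 475.2 -303.8   64. ]
[ 453.1 -183.5   74. ] [ 454.3 -185.4   74. ]
marks
[507.2 325.6  12. ] [508.7 322.5  12. ]
[517.6 261.   12. ] [518.8 258.   12. ]
[528. 195.  12.] [528.7 193.7  12. ]
[538.4 130.7  12. ] [538.1 127.9  12. ]
fit [[507.2 325.9]
 [517.6 260.7]
 [528.  195.5]
 [538.4 130.3]] -80.93026830141376
clutter
[ 515.1 -160.9   17. ]
[ 525.8 -232.8   40. ]
[ 536.8 -307.9   20. ]
corner [647.3 -70.6  30. ]
corner [ 685.8 -356.3   30. ]
corner [ 402.7 -395.7   30. ]
corner [ 360.6 -109.    30. ]
```

```bash
cat > go.py <<'E'
import sys
from h import *
S=get_state()
def show():
    M=R.from_rotvec(S['tcp_rot']).as_matrix(); th=np.degrees(np.arctan2(M[1,0],M[0,0]))
    print('t%.2f'%S['time'],'pos',np.round(np.array(S['position'])*1000,1),'th %.2f'%th,'tilt',np.round(M[:2,2],4),'F',np.round(S['contact_force'],1),'w %.1f'%(S['gripper_width']*1000),'q6 %.2f'%S['qpos'][5])
    return M
M=show()
# args in mm, deg
for a in sys.argv[1:]:
    x,y,z,t=map(float,a.split(','))
    t=np.radians(t); X=np.array([np.cos(t),np.sin(t),0]); Y=np.array([np.sin(t),-np.cos(t),0])
    N=np.stack([X,Y,[0,0,-1]],1)
    d=(np.array([x,y,z])-np.array(S['position'])*1000)/10
    print(a,'turn',np.round(R.from_matrix(M.T@N).as_rotvec(),3),'shift cm now-axes',np.round(M.T@d,2),'after-turn',np.round(N.T@d,2))
E
python3 go.py 453.7,-184.5,160,-82
```

```text
t0.10 pos [ 152.1 -554.   252.4] th -74.66 tilt [-0.0003  0.0019] F [ 0.2  0.1 -1.1] w 85.7 q6 1.46
453.7,-184.5,160,-82 turn [-0.     0.002  0.128] shift cm now-axes [-27.63 -38.86   9.3 ] after-turn [-32.39 -35.01   9.24]
```

>>> move_arm:
  increments: [0,0,0.128,0,0,0,1,0,0,0,-2.94,-3.18,0,1,0,0,0,-2.94,-3.18,0,1,0,0,0,-2.94,-3.18,0,1,0,0,0,-2.94,-3.18,0,1,0,0,0,-2.94,-3.18,0,1,0,0,0,-2.94,-3.18,0,1,0,0,0,-2.94,-3.18,1,1,0,0,0,-2.94,-3.18,2,1,0,0,0,-2.94,-3.18,2,1,0,0,0,-2.94,-3.18,2,1,0,0,0,-2.94,-3.18,2,1]
  force: 40

```text
time: 1.3
position: [0.4541, -0.1839, 0.1623]
tcp_rot: [2.371, -2.061, -0.0]
contact_force: [0.5, -0.8, -0.7]
gripper_width: 0.0851
```

>>> move_arm:
  increments: [0,0,0,0,0,0,1,0,0,0,0,0,0,1]

```text
time: 1.5
position: [0.453, -0.1844, 0.1624]
tcp_rot: [2.373, -2.057, -0.004]
contact_force: [-0.0, -0.2, 0.0]
gripper_width: 0.0857
```

```bash
python3 go.py 453.7,-184.5,52,-82; python3 - <<'E'
from h import *
p,d=camera('top'); cv2.imwrite('pics/t1.png',p)
p,d=camera('side'); cv2.imwrite('pics/s1.png',p)
E
```

```text
t1.50 pos [ 453.  -184.4  162.4] th -81.85 tilt [-0.0024  0.0007] F [-0.  -0.2  0. ] w 85.7 q6 2.48
453.7,-184.5,52,-82 turn [0.002 0.001 0.003] shift cm now-axes [ 0.03 -0.09 11.04] after-turn [ 0.02 -0.07 11.04]
```

View pics/s1.png

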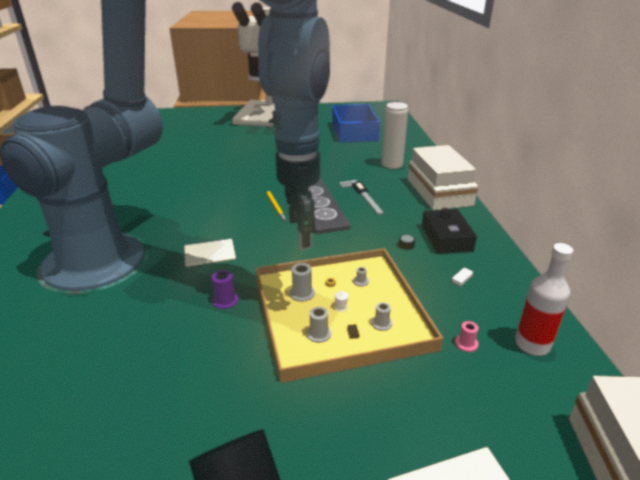

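The side view shows the gripper at (305,215), over the largest bushing at (302,280) and lined up with it. I'm descending.

>>> move_arm:
  increments: [0,0,0,0,-0.08,2,1,0,0,0,0,0,2,1,0,0,0,0,0,2,1,0,0,0,0,0,2,1,0,0,0,0,0,2,1,0,0,0,0,0,1,1,0,0,0,0,0,0,1,0,0,0,0,0,0,1]
  force: 50

```text
time: 2.4
position: [0.4545, -0.1863, 0.0541]
tcp_rot: [-2.37, 2.062, -0.002]
contact_force: [-0.2, 0.6, -0.1]
gripper_width: 0.0856
```

>>> move_arm:
  increments: [0,0,0,0,0,0,0.5,0,0,0,0,0,0,0.3,0,0,0,0,0,0,0,0,0,0,0,0,0,-1,0,0,0,0,0,0,-1,0,0,0,0,0,0,-1,0,0,0,0,0,0,-1,0,0,0,0,0,0,-1]

```text
time: 3.2
position: [0.4548, -0.1853, 0.0541]
tcp_rot: [-2.371, 2.06, -0.002]
contact_force: [-1.2, 1.9, 6.8]
gripper_width: 0.039
```

```bash
python3 go.py 453.7,-184.5,52,-82; python3 - <<'E'
from h import *
p,d=camera('side'); cv2.imwrite('pics/s2.png',cv2.resize(p[150:390,200:450],None,fx=2.4,fy=2.4))
E
```

```text
t3.20 pos [ 454.8 -185.3   54.1] th -81.97 tilt [ 0.0013 -0.    ] F [-1.2  1.9  6.8] w 39.0 q6 2.48
453.7,-184.5,52,-82 turn [-0.001 -0.     0.001] shift cm now-axes [-0.1   0.1   0.21] after-turn [-0.1   0.1   0.21]
```

View pics/s2.png

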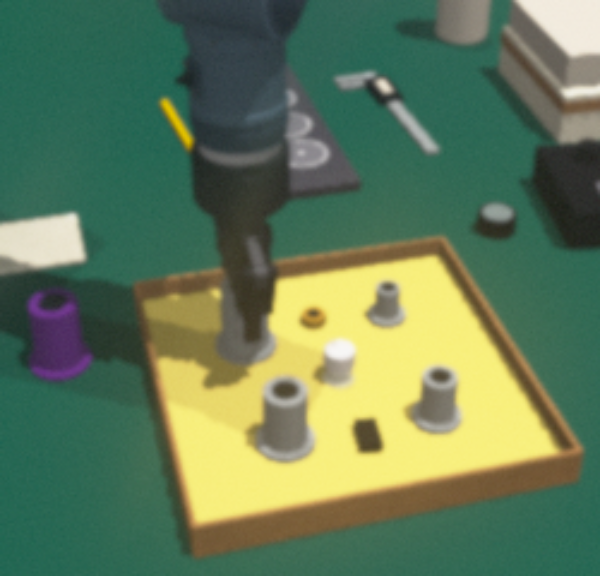

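The grip is firm at 39 mm opening and the bushing is still upright on the foam. Next I lift, turn and carry it to mark 4.

>>> move_arm:
  increments: [0,0,0,0,0,-0.5,-1,0,0,0,0,0,-1.5,-1,0,0,0,0,0,-2,-1,0,0,0,0,0,-2,-1,0,0,0,0,0,-2,-1,0,0,0,0,0,-2,-1]

```text
time: 3.85
position: [0.4535, -0.1851, 0.1536]
tcp_rot: [2.371, -2.06, -0.002]
contact_force: [0.3, -0.4, -2.4]
gripper_width: 0.0394
```

>>> move_arm:
  increments: [0,0,-0.144,0,0,0,-1,0,0,-0.144,0,0,0,-1,0,0,-0.144,0,0,0,-1,0,0,-0.144,0,0,0,-1,0,0,-0.144,0,0,0,-1,0,0,-0.144,0,0,0,-1,0,0,-0.144,0,0,0,-1,0,0,-0.144,0,0,0,-1,0,0,-0.144,0,0,0,-1,0,0,-0.144,0,0,0,-1,0,0,-0.148,0,0,0,-1]

```text
time: 4.95
position: [0.4535, -0.1851, 0.1528]
tcp_rot: [-3.131, -0.256, 0.003]
contact_force: [0.6, -0.3, -3.7]
gripper_width: 0.0392
```

```bash
python3 go.py 538.3,129.2,100,9.07; python3 - <<'E'
from h import *
p,d=camera('side'); cv2.imwrite('pics/s3.png',cv2.resize(p[100:390,200:450],None,fx=2,fy=2))
E
```

```text
t4.95 pos [ 453.5 -185.1  152.8] th 9.35 tilt [-0.0017  0.0004] F [ 0.6 -0.3 -3.7] w 39.2 q6 0.89
538.3,129.2,100,9.07 turn [-0.001  0.002  0.005] shift cm now-axes [ 13.48 -29.64   5.28] after-turn [ 13.33 -29.7    5.28]
```

View pics/s3.png

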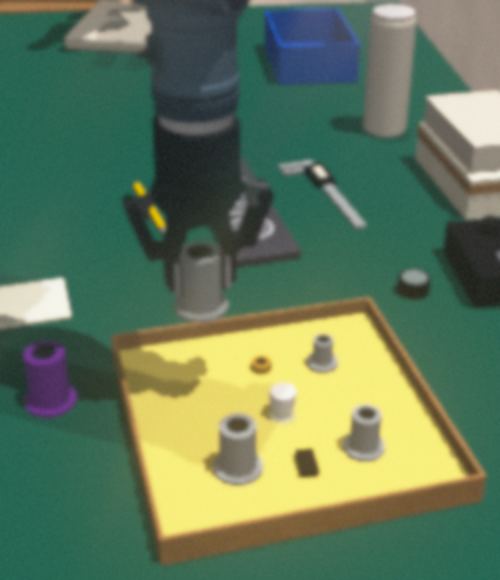

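>>> move_arm:
  increments: [0,0,0.005,0.6,-1.4,0,-1,0,0,0,1.21,-2.7,0,-1,0,0,0,1.21,-2.7,0,-1,0,0,0,1.21,-2.7,0,-1,0,0,0,1.21,-2.7,0,-1,0,0,0,1.21,-2.7,0,-1,0,0,0,1.21,-2.7,0,-1,0,0,0,1.21,-2.7,0,-1,0,0,0,1.21,-2.7,0,-1,0,0,0,1.21,-2.7,0,-1,0,0,0,1.21,-2.7,0,-1,0,0,0,0.63,-1.3,0,-1]

```text
time: 6.2
position: [0.5409, 0.1304, 0.1528]
tcp_rot: [-3.132, -0.239, 0.001]
contact_force: [0.3, -0.7, -3.5]
gripper_width: 0.0391
```

>>> move_arm:
  increments: [0,0,0,0,0,1,-1,0,0,0,0,0,2,-1,0,0,0,0,0,2,-1,0,0,0,0,0,1,-1,0,0,0,0,0,0,-1,0,0,0,0,0,0,-1]

```text
time: 6.8
position: [0.5409, 0.1277, 0.0934]
tcp_rot: [3.132, 0.237, -0.001]
contact_force: [0.5, 0.6, -2.3]
gripper_width: 0.0389
```

```bash
python3 go.py 538.3,129.2,56,9.07; python3 - <<'E'
from h import *
p,d=camera('side'); cv2.imwrite('pics/s4.png',cv2.resize(p[100:270,220:420],None,fx=3.5,fy=3.5,interpolation=cv2.INTER_CUBIC))
p,d=camera('top'); cv2.imwrite('pics/t4.png',cv2.resize(p[180:310,160:320],None,fx=4,fy=4,interpolation=cv2.INTER_CUBIC))
E
```

```text
t6.80 pos [540.9 127.7  93.4] th 8.64 tilt [-0.0004 -0.0004] F [ 0.5  0.6 -2.3] w 38.9 q6 1.54
538.3,129.2,56,9.07 turn [ 0.     0.    -0.007] shift cm now-axes [-0.23 -0.19  3.74] after-turn [-0.23 -0.19  3.74]
```

View pics/s4.png

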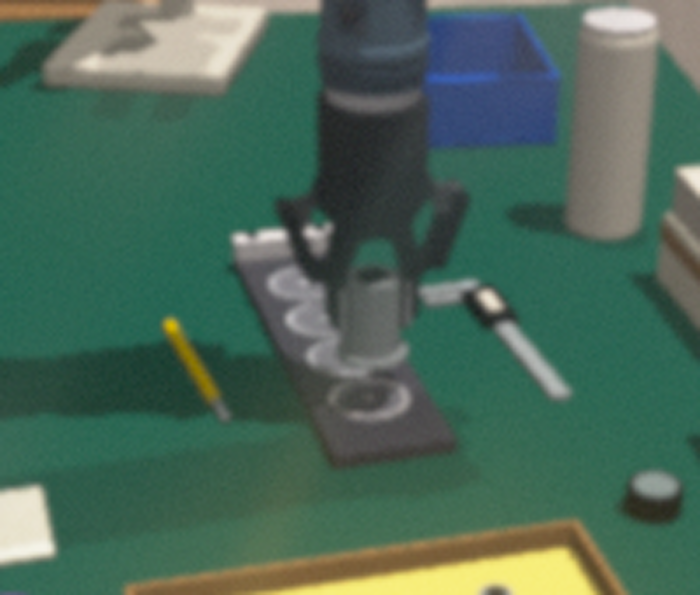

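View pics/t4.png

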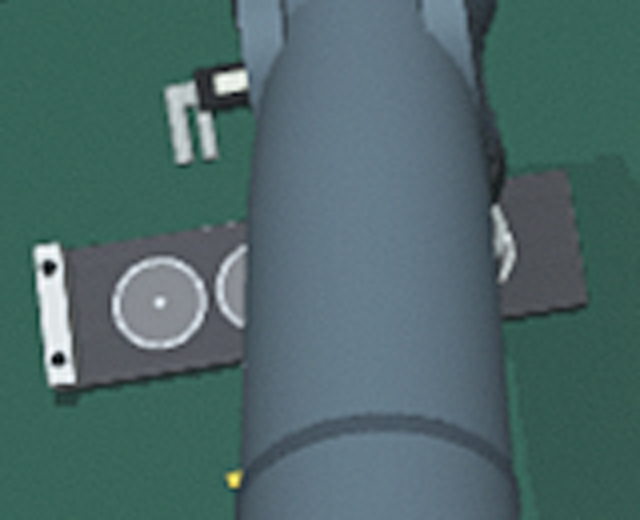

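The largest bushing hangs upright. Its bore is at crop (376,275), above mark 4 at crop (369,398).

```bash
python3 - <<'E'
from h import *
print(ray('side',376/3.5+220,275/3.5+100,.1133)*1000, ray('side',370/3.5+220,398/3.5+100,.012)*1000, ray('side',374/3.5+220,352/3.5+100,.0433)*1000)
E
```

```text
[543.27843247 121.98787369 113.3       ] [539.96636596 125.50626719  12.        ] [544.27139267 138.07282926  43.3       ]
```

>>> move_arm:
  increments: [0,0,-0.007,-0.25,-0.25,1,-1,0,0,0,0,0,1,-1,0,0,0,0,0,1,-1,0,0,0,0,0,0.3,-1,0,0,0,0,0,0.2,-1,0,0,0,0,0,0,-1,0,0,0,0,0,0,-1]

```text
time: 7.6
position: [0.5385, 0.1305, 0.0585]
tcp_rot: [3.132, 0.25, 0.001]
contact_force: [0.1, -0.4, -3.0]
gripper_width: 0.0389
```

```bash
python3 go.py 538.3,130,54,9.07
```

```text
t7.60 pos [538.5 130.5  58.5] th 9.11 tilt [ 0.0005 -0.    ] F [ 0.1 -0.4 -3. ] w 38.9 q6 1.54
538.3,130,54,9.07 turn [ 0.    -0.001  0.001] shift cm now-axes [-0.02  0.04  0.45] after-turn [-0.02  0.04  0.45]
```

>>> move_arm:
  increments: [0,0,0,0,0,0.1,-1,0,0,0,0,0,0.1,-1,0,0,0,0,0,0.1,-1,0,0,0,0,0,0.05,-1,0,0,0,0,0,0,-1,0,0,0,0,0,0,-1]

```text
time: 8.2
position: [0.5381, 0.1304, 0.0548]
tcp_rot: [3.132, 0.249, -0.0]
contact_force: [0.2, 0.2, -2.2]
gripper_width: 0.0391
```

>>> move_arm:
  increments: [0,0,0,0,0,0.06,-1,0,0,0,0,0,0.06,-1,0,0,0,0,0,0,-1,0,0,0,0,0,0,-1]

```text
time: 8.6
position: [0.5383, 0.1304, 0.0541]
tcp_rot: [3.131, 0.249, 0.001]
contact_force: [-2.4, -0.1, 4.2]
gripper_width: 0.0392
```

Contact at z 54.1, matching the grasp height. I'm releasing.

>>> move_arm:
  increments: [0,0,0,0,0,0,-0.05,0,0,0,0,0,0,0,0,0,0,0,0,0,0.1,0,0,0,0,0,0,0.3,0,0,0,0,0,0,0.6,0,0,0,0,0,0,1,0,0,0,0,0,0,1,0,0,0,0,0,0,1]

```text
time: 9.4
position: [0.5382, 0.1304, 0.0536]
tcp_rot: [3.132, 0.249, 0.0]
contact_force: [-0.5, 0.5, -0.1]
gripper_width: 0.0857
```

>>> move_arm:
  increments: [0,0,0,0,0,-1,1,0,0,0,0,0,-1.5,1,0,0,0,0,0,-3,1,0,0,0,0,0,-3,1,0,0,0,0,0,-2.5,1,0,0,0,0,0,0,1]

```text
time: 10.0
position: [0.5411, 0.1308, 0.1685]
tcp_rot: [-3.131, -0.25, -0.013]
contact_force: [1.0, 0.0, -0.8]
gripper_width: 0.0853
```

```bash
python3 go.py 474.7,-303.5,160,-82; python3 - <<'E'
from h import *
p,d=camera('side'); cv2.imwrite('pics/s5.png',cv2.resize(p[100:270,220:420],None,fx=3.5,fy=3.5,interpolation=cv2.INTER_CUBIC))
E
```

```text
t10.00 pos [541.1 130.8 168.5] th 9.11 tilt [0.0083 0.0009] F [ 1.   0.  -0.8] w 85.3 q6 1.54
474.7,-303.5,160,-82 turn [-0.006 -0.007  1.59 ] shift cm now-axes [-13.44  41.83   0.75] after-turn [42.08 12.62  0.85]
```

View pics/s5.png

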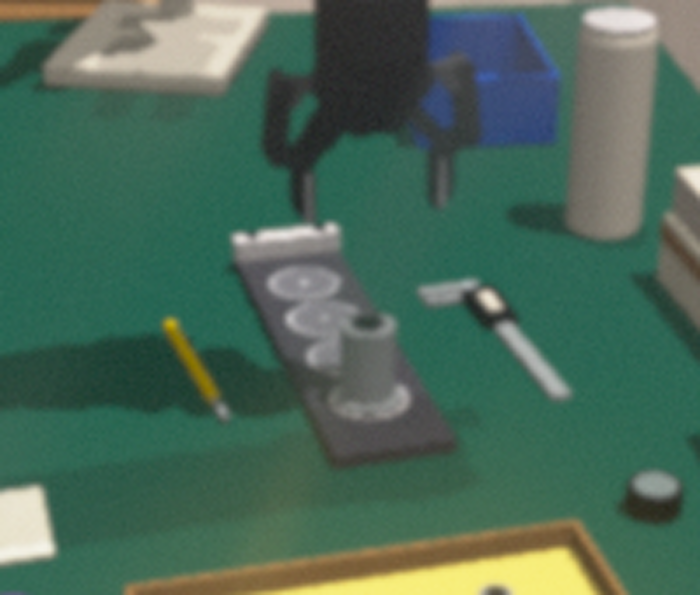

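The largest stands centred in mark 4 at crop (369,398). Next is the third bushing.

>>> move_arm:
  increments: [0,0,0,-1.12,3.49,0,1,0,0,0,-1.12,3.49,0,1,0,0,0,-1.12,3.49,0,1,0,0,0,-1.12,3.49,0,1,0,0,0,-1.12,3.49,0,1,0,0,0,-1.12,3.49,0,1,0,0,0,-1.12,3.49,0,1,0,0,0,-1.12,3.49,0,1,0,0,0,-1.12,3.49,0,1,0,0,0,-1.12,3.49,0,1,0,0,0,-1.12,3.49,0,1,0,0,0,-1.12,3.49,0,1]

```text
time: 11.25
position: [0.4706, -0.3053, 0.1625]
tcp_rot: [-3.13, -0.249, 0.002]
contact_force: [0.1, 0.4, -0.5]
gripper_width: 0.0851
```

>>> move_arm:
  increments: [0,0,0.144,0,0,0,1,0,0,0.144,0,0,0,1,0,0,0.144,0,0,0,1,0,0,0.144,0,0,0,1,0,0,0.144,0,0,0,1,0,0,0.144,0,0,0,1,0,0,0.144,0,0,0,1,0,0,0.144,0,0,0,1,0,0,0.144,0,0,0,1,0,0,0.144,0,0,0,1,0,0,0.149,0,0,0,1,0,0,0,0,0,0,1]

```text
time: 12.45
position: [0.4711, -0.3038, 0.1626]
tcp_rot: [2.372, -2.059, -0.003]
contact_force: [-0.4, 0.3, -0.6]
gripper_width: 0.0856
```

```bash
python3 go.py 474.7,-303.5,50,-82
```

```text
t12.45 pos [ 471.1 -303.8  162.6] th -81.92 tilt [-0.0017  0.0012] F [-0.4  0.3 -0.6] w 85.6 q6 2.31
474.7,-303.5,50,-82 turn [0.001 0.001 0.001] shift cm now-axes [ 0.03 -0.38 11.26] after-turn [ 0.02 -0.36 11.26]
```

>>> move_arm:
  increments: [0,0,0,0,-0.3,2,1,0,0,0,0,0,2,1,0,0,0,0,0,2,1,0,0,0,0,0,2,1,0,0,0,0,0,2,1,0,0,0,0,0,1.2,1,0,0,0,0,0,0,1,0,0,0,0,0,0,1]

```text
time: 13.25
position: [0.4747, -0.304, 0.0517]
tcp_rot: [2.373, -2.058, -0.0]
contact_force: [-0.6, -0.2, 0.5]
gripper_width: 0.0853
```

>>> move_arm:
  increments: [0,0,0,0,0,0,0.5,0,0,0,0,0,0,0.2,0,0,0,0,0,0,-0.1,0,0,0,0,0,0,-1,0,0,0,0,0,0,-1,0,0,0,0,0,0,-1,0,0,0,0,0,0,-1,0,0,0,0,0,0,-1]

```text
time: 14.05
position: [0.4753, -0.3043, 0.0524]
tcp_rot: [-2.372, 2.059, -0.002]
contact_force: [-0.3, 0.5, 6.0]
gripper_width: 0.0329
```

```bash
python3 go.py 474.7,-303.5,50,-82;  python3 - <<'E'
from h import *
p,d=camera('side'); cv2.imwrite('pics/s6.png',cv2.resize(p[150:390,200:450],None,fx=2.4,fy=2.4))
E
```

```text
t14.05 pos [ 475.3 -304.3   52.4] th -81.93 tilt [ 0.0013 -0.0009] F [-0.3  0.5  6. ] w 32.9 q6 2.32
474.7,-303.5,50,-82 turn [-0.001 -0.001  0.001] shift cm now-axes [-0.09  0.04  0.24] after-turn [-0.09  0.04  0.24]
```

View pics/s6.png

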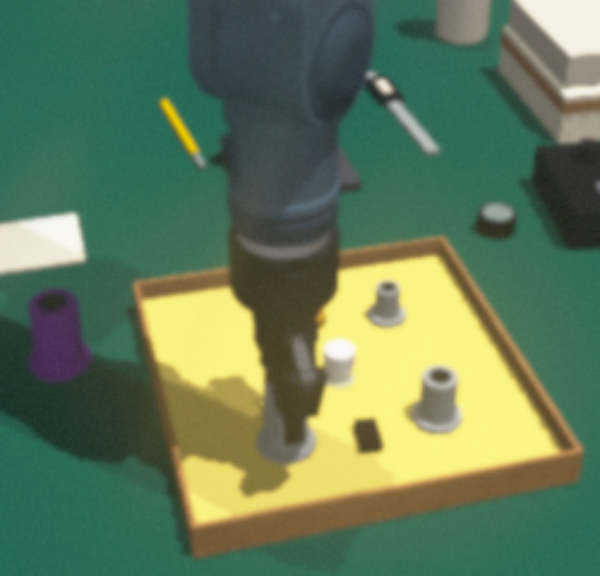

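The grip is firm at 32.9 mm. I'm lifting and turning.

>>> move_arm:
  increments: [0,0,0,0,0,-0.5,-1,0,0,0,0,0,-1.5,-1,0,0,0,0,0,-2,-1,0,0,0,0,0,-2,-1,0,0,0,0,0,-2,-1,0,0,0,0,0,-2,-1,0,0,0,0,0,-1,-1]

```text
time: 14.8
position: [0.475, -0.3042, 0.163]
tcp_rot: [2.372, -2.06, 0.002]
contact_force: [0.1, -0.3, -1.1]
gripper_width: 0.0324
```

>>> move_arm:
  increments: [0,0,-0.144,0,0,0,-1,0,0,-0.144,0,0,0,-1,0,0,-0.144,0,0,0,-1,0,0,-0.144,0,0,0,-1,0,0,-0.144,0,0,0,-1,0,0,-0.144,0,0,0,-1,0,0,-0.144,0,0,0,-1,0,0,-0.144,0,0,0,-1,0,0,-0.144,0,0,0,-1,0,0,-0.144,0,0,0,-1,0,0,-0.148,0,0,0,-1]

```text
time: 15.9
position: [0.4741, -0.3035, 0.1606]
tcp_rot: [-3.13, -0.257, 0.002]
contact_force: [0.3, -0.0, -2.4]
gripper_width: 0.0327
```

```bash
python3 go.py 528.3,195,162,9.07
```

```text
t15.90 pos [ 474.1 -303.5  160.6] th 9.40 tilt [-0.0016  0.0011] F [ 0.3 -0.  -2.4] w 32.7 q6 0.72
528.3,195,162,9.07 turn [-0.001  0.001  0.006] shift cm now-axes [ 13.49 -48.3   -0.09] after-turn [ 13.21 -48.37  -0.14]
```

>>> move_arm:
  increments: [0,0,0,0.5,-1.8,0,-1,0,0,0,1.15,-4.23,0,-1,0,0,0,1.15,-4.23,0,-1,0,0,0,1.15,-4.23,0,-1,0,0,0,1.15,-4.23,0,-1,0,0,0,1.15,-4.23,0,-1,0,0,0,1.15,-4.23,0,-1,0,0,0,1.15,-4.23,0,-1,0,0,0,1.15,-4.23,0,-1,0,0,0,1.15,-4.23,0,-1,0,0,0,1.15,-4.23,0,-1,0,0,0,1.16,-4.27,0,-1]

```text
time: 17.1
position: [0.5272, 0.1968, 0.161]
tcp_rot: [3.132, 0.245, -0.002]
contact_force: [1.4, 0.0, -1.4]
gripper_width: 0.0327
```

>>> move_arm:
  increments: [0,0,0,0,0,0,-1,0,0,0,0,0,1,-1,0,0,0,0,0,2,-1,0,0,0,0,0,2,-1,0,0,0,0,0,2,-1,0,0,0,0,0,0,-1,0,0,0,0,0,0,-1]

```text
time: 17.8
position: [0.5274, 0.1933, 0.0909]
tcp_rot: [3.131, 0.245, -0.004]
contact_force: [-0.3, -1.0, -0.9]
gripper_width: 0.0327
```

```bash
python3 go.py 528.3,195.5,56,9.07; python3 - <<'E'
from h import *
p,d=camera('side'); cv2.imwrite('pics/s7.png',cv2.resize(p[100:270,220:420],None,fx=3.5,fy=3.5,interpolation=cv2.INTER_CUBIC))
E
```

```text
t17.80 pos [527.4 193.3  90.9] th 8.94 tilt [-0.0025 -0.0008] F [-0.3 -1.  -0.9] w 32.7 q6 1.65
528.3,195.5,56,9.07 turn [ 0.     0.003 -0.002] shift cm now-axes [ 0.13 -0.2   3.49] after-turn [ 0.12 -0.2   3.49]
```

View pics/s7.png

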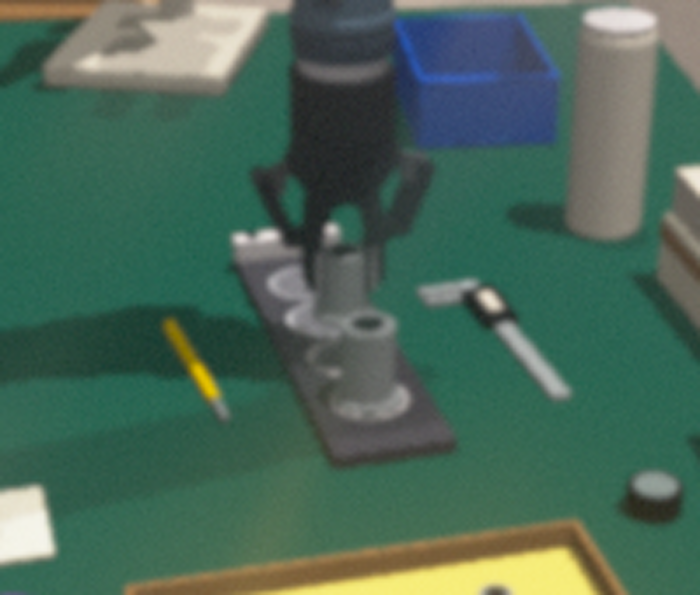

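>>> move_arm:
  increments: [0,0,0,0.08,-0.18,1,-1,0,0,0,0,0,1,-1,0,0,0,0,0,1,-1,0,0,0,0,0,0.4,-1,0,0,0,0,0,0.2,-1,0,0,0,0,0,0.1,-1,0,0,0,0,0,0,-1,0,0,0,0,0,0,-1]

```text
time: 18.65
position: [0.5294, 0.1964, 0.0549]
tcp_rot: [3.132, 0.248, 0.001]
contact_force: [-0.3, -0.1, -3.4]
gripper_width: 0.0328
```

```bash
python3 go.py 528.3,195.5,52,9.07
```

```text
t18.65 pos [529.4 196.4  54.9] th 9.05 tilt [0.0007 0.    ] F [-0.3 -0.1 -3.4] w 32.8 q6 1.66
528.3,195.5,52,9.07 turn [ 0.    -0.001 -0.   ] shift cm now-axes [-0.12  0.07  0.29] after-turn [-0.12  0.07  0.29]
```

>>> move_arm:
  increments: [0,0,0,-0.08,0.05,0.1,-1,0,0,0,0,0,0.1,-1,0,0,0,0,0,0.05,-1,0,0,0,0,0,0.05,-1,0,0,0,0,0,0,-1,0,0,0,0,0,0,-1]

```text
time: 19.25
position: [0.5284, 0.1956, 0.0524]
tcp_rot: [3.132, 0.248, 0.001]
contact_force: [-0.9, -1.4, 5.8]
gripper_width: 0.033
```

Touchdown at z 52.4 with +5.8 N. I'm releasing.

>>> move_arm:
  increments: [0,0,0,0,0,0,-0.2,0,0,0,0,0,0,-0.1,0,0,0,0,0,0,0,0,0,0,0,0,0,0.3,0,0,0,0,0,0,0.6,0,0,0,0,0,0,1,0,0,0,0,0,0,1,0,0,0,0,0,0,1]

```text
time: 20.05
position: [0.5284, 0.1957, 0.0515]
tcp_rot: [3.132, 0.248, -0.0]
contact_force: [-0.8, 0.7, 0.1]
gripper_width: 0.0852
```

>>> move_arm:
  increments: [0,0,0,0,0,-1,1,0,0,0,0,0,-1.5,1,0,0,0,0,0,-3,1,0,0,0,0,0,-3,1,0,0,0,0,0,-2.5,1,0,0,0,0,0,0,1]

```text
time: 20.65
position: [0.5312, 0.1964, 0.1665]
tcp_rot: [-3.131, -0.248, -0.013]
contact_force: [0.7, 0.0, 0.2]
gripper_width: 0.0854
```

```bash
python3 go.py 594.3,-289.4,160,-82; python3 - <<'E'
from h import *
p,d=camera('side'); cv2.imwrite('pics/s8.png',cv2.resize(p[100:270,220:420],None,fx=3.5,fy=3.5,interpolation=cv2.INTER_CUBIC))
E
```

```text
t20.65 pos [531.2 196.4 166.5] th 9.05 tilt [0.0081 0.0019] F [0.7 0.  0.2] w 85.4 q6 1.66
594.3,-289.4,160,-82 turn [-0.007 -0.006  1.589] shift cm now-axes [-1.42 48.97  0.61] after-turn [48.99  0.51  0.65]
```

View pics/s8.png

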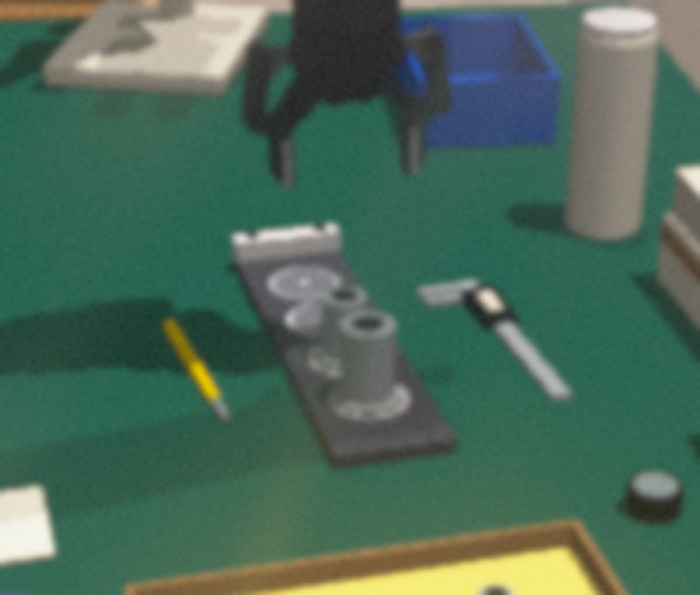

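Third bushing stands on mark 3, behind the largest (bore at crop (345,294)). Next is the second bushing.

>>> move_arm:
  increments: [0,0,0,-0.08,4.08,0,1,0,0,0,-0.08,4.08,0,1,0,0,0,-0.08,4.08,0,1,0,0,0,-0.08,4.08,0,1,0,0,0,-0.08,4.08,0,1,0,0,0,-0.08,4.08,0,1,0,0,0,-0.08,4.08,0,1,0,0,0,-0.08,4.08,0,1,0,0,0,-0.08,4.08,0,1,0,0,0,-0.08,4.08,0,1,0,0,0,-0.08,4.08,0,1,0,0,0,-0.08,4.08,0,1]

```text
time: 21.9
position: [0.5952, -0.2905, 0.1603]
tcp_rot: [-3.13, -0.248, 0.003]
contact_force: [0.1, 0.3, -0.3]
gripper_width: 0.0854
```

>>> move_arm:
  increments: [0,0,0.144,0,0,0,1,0,0,0.144,0,0,0,1,0,0,0.144,0,0,0,1,0,0,0.144,0,0,0,1,0,0,0.144,0,0,0,1,0,0,0.144,0,0,0,1,0,0,0.144,0,0,0,1,0,0,0.144,0,0,0,1,0,0,0.144,0,0,0,1,0,0,0.144,0,0,0,1,0,0,0.149,0,0,0,1,0,0,0,0,0,0,1]

```text
time: 23.1
position: [0.5952, -0.2889, 0.1603]
tcp_rot: [2.371, -2.06, -0.004]
contact_force: [-0.2, -0.6, 0.2]
gripper_width: 0.0851
```

```bash
python3 go.py 594.3,-289.4,46,-82
```

```text
t23.10 pos [ 595.2 -288.9  160.3] th -81.97 tilt [-0.002   0.0012] F [-0.2 -0.6  0.2] w 85.1 q6 2.45
594.3,-289.4,46,-82 turn [0.002 0.001 0.   ] shift cm now-axes [ 0.06  0.08 11.43] after-turn [ 0.04  0.1  11.43]
```

>>> move_arm:
  increments: [0,0,0,0,0.13,2,1,0,0,0,0,0,2,1,0,0,0,0,0,2,1,0,0,0,0,0,2,1,0,0,0,0,0,2,1,0,0,0,0,0,1.4,1,0,0,0,0,0,0,1,0,0,0,0,0,0,1]

```text
time: 23.9
position: [0.5945, -0.2894, 0.0476]
tcp_rot: [2.372, -2.059, -0.001]
contact_force: [-0.5, -0.5, 0.8]
gripper_width: 0.0854
```

>>> move_arm:
  increments: [0,0,0,0,0,0,0.5,0,0,0,0,0,0,0.2,0,0,0,0,0,0,-0.1,0,0,0,0,0,0,-0.3,0,0,0,0,0,0,-1,0,0,0,0,0,0,-1,0,0,0,0,0,0,-1,0,0,0,0,0,0,-1,0,0,0,0,0,0,-1]

```text
time: 24.8
position: [0.5951, -0.2898, 0.0483]
tcp_rot: [-2.371, 2.061, -0.002]
contact_force: [0.1, 1.0, 5.2]
gripper_width: 0.0267
```

```bash
python3 go.py 594.3,-289.4,46,-82;  python3 - <<'E'
from h import *
p,d=camera('side'); cv2.imwrite('pics/s9.png',cv2.resize(p[150:390,240:490],None,fx=2.4,fy=2.4))
E
```

```text
t24.80 pos [ 595.1 -289.8   48.3] th -81.99 tilt [ 0.0011 -0.0007] F [0.1 1.  5.2] w 26.7 q6 2.45
594.3,-289.4,46,-82 turn [-0.001 -0.001  0.   ] shift cm now-axes [-0.05  0.07  0.23] after-turn [-0.05  0.07  0.23]
```

View pics/s9.png

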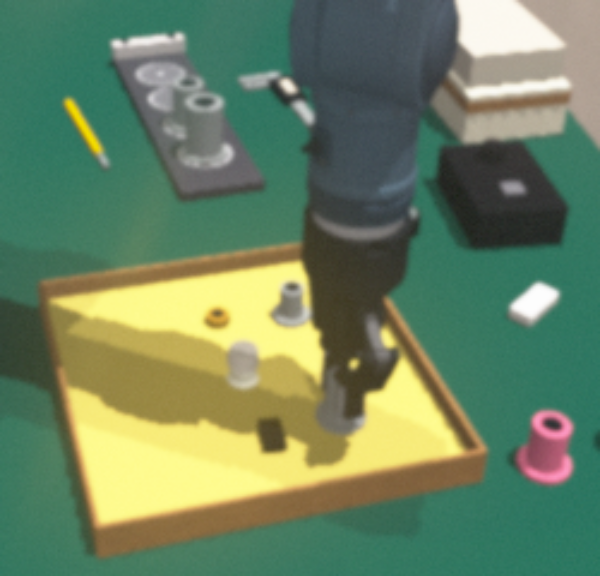

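>>> move_arm:
  increments: [0,0,0,0,0,-0.5,-1,0,0,0,0,0,-1.5,-1,0,0,0,0,0,-2,-1,0,0,0,0,0,-2,-1,0,0,0,0,0,-2,-1,0,0,0,0,0,-2,-1,0,0,0,0,0,-1.5,-1]

```text
time: 25.55
position: [0.5944, -0.2894, 0.1634]
tcp_rot: [2.371, -2.061, -0.0]
contact_force: [0.3, -0.3, -0.6]
gripper_width: 0.0265
```

>>> move_arm:
  increments: [0,0,-0.144,0,0,0,-1,0,0,-0.144,0,0,0,-1,0,0,-0.144,0,0,0,-1,0,0,-0.144,0,0,0,-1,0,0,-0.144,0,0,0,-1,0,0,-0.144,0,0,0,-1,0,0,-0.144,0,0,0,-1,0,0,-0.144,0,0,0,-1,0,0,-0.144,0,0,0,-1,0,0,-0.144,0,0,0,-1,0,0,-0.149,0,0,0,-1]

```text
time: 26.65
position: [0.594, -0.2891, 0.1618]
tcp_rot: [-3.13, -0.257, 0.003]
contact_force: [0.2, 0.6, -1.3]
gripper_width: 0.0263
```

```bash
python3 go.py 518.2,260.2,162,9.07
```

```text
t26.65 pos [ 594.  -289.1  161.8] th 9.40 tilt [-0.0017  0.001 ] F [ 0.2  0.6 -1.3] w 26.3 q6 0.86
518.2,260.2,162,9.07 turn [-0.001  0.002  0.006] shift cm now-axes [ 1.490e+00 -5.543e+01  4.000e-02] after-turn [ 1.170e+00 -5.544e+01 -2.000e-02]
```

>>> move_arm:
  increments: [0,0,0,0.05,-2.54,0,-1,0,0,0,0.1,-4.81,0,-1,0,0,0,0.1,-4.81,0,-1,0,0,0,0.1,-4.81,0,-1,0,0,0,0.1,-4.81,0,-1,0,0,0,0.1,-4.81,0,-1,0,0,0,0.1,-4.81,0,-1,0,0,0,0.1,-4.81,0,-1,0,0,0,0.1,-4.81,0,-1,0,0,0,0.1,-4.81,0,-1,0,0,0,0.1,-4.81,0,-1,0,0,0,0.1,-4.8,0,-1]

```text
time: 27.85
position: [0.5176, 0.2615, 0.1621]
tcp_rot: [3.131, 0.248, -0.002]
contact_force: [0.6, -0.1, -1.2]
gripper_width: 0.0265
```

>>> move_arm:
  increments: [0,0,0,0,0,0,-1,0,0,0,0,0,1,-1,0,0,0,0,0,2,-1,0,0,0,0,0,2,-1,0,0,0,0,0,2,-1,0,0,0,0,0,0,-1,0,0,0,0,0,0,-1]

```text
time: 28.55
position: [0.5182, 0.2583, 0.0919]
tcp_rot: [3.131, 0.245, -0.003]
contact_force: [0.7, -0.5, -0.4]
gripper_width: 0.0267
```

```bash
python3 go.py 518.2,260.2,50,9.07
```

```text
t28.55 pos [518.2 258.3  91.9] th 8.95 tilt [-0.0021 -0.0011] F [ 0.7 -0.5 -0.4] w 26.7 q6 1.77
518.2,260.2,50,9.07 turn [ 0.001  0.002 -0.002] shift cm now-axes [ 0.03 -0.19  4.19] after-turn [ 0.03 -0.19  4.19]
```

>>> move_arm:
  increments: [0,0,0,-0.06,-0.1,1,-1,0,0,0,0,0,1,-1,0,0,0,0,0,1,-1,0,0,0,0,0,0.8,-1,0,0,0,0,0,0.3,-1,0,0,0,0,0,0.1,-1,0,0,0,0,0,0,-1,0,0,0,0,0,0,-1]

```text
time: 29.35
position: [0.5184, 0.2609, 0.0509]
tcp_rot: [-3.132, -0.248, -0.001]
contact_force: [-0.6, 0.0, -0.7]
gripper_width: 0.0264
```

```bash
python3 go.py 518.2,260.2,48.2,9.07; python3 - <<'E'
from h import *
p,d=camera('side'); cv2.imwrite('pics/s10.png',cv2.resize(p[100:270,220:420],None,fx=3.5,fy=3.5,interpolation=cv2.INTER_CUBIC))
E
```

```text
t29.35 pos [518.4 260.9  50.9] th 9.06 tilt [0.0008 0.0002] F [-0.6  0.  -0.7] w 26.4 q6 1.77
518.2,260.2,48.2,9.07 turn [-0.    -0.001 -0.   ] shift cm now-axes [-0.03  0.06  0.27] after-turn [-0.03  0.06  0.27]
```

View pics/s10.png

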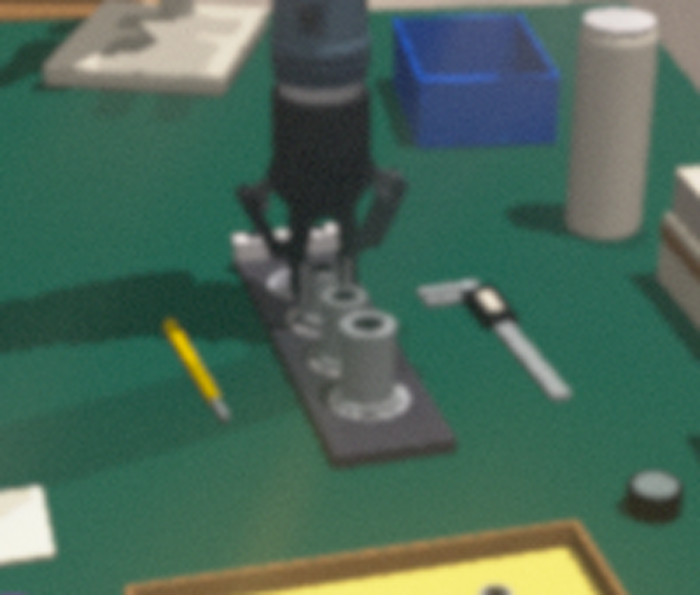

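>>> move_arm:
  increments: [0,0,0,0,0.04,0.1,-1,0,0,0,0,0,0.1,-1,0,0,0,0,0,0.05,-1,0,0,0,0,0,0.05,-1,0,0,0,0,0,0,-1,0,0,0,0,0,0,-1]

```text
time: 30.0
position: [0.5182, 0.2603, 0.0483]
tcp_rot: [3.132, 0.248, 0.001]
contact_force: [-2.6, -0.1, 4.9]
gripper_width: 0.0266
```

Touchdown at z 48.3, equal to the grasp height. I'm releasing.

>>> move_arm:
  increments: [0,0,0,0,0,0,-0.35,0,0,0,0,0,0,-0.25,0,0,0,0,0,0,-0.1,0,0,0,0,0,0,0.2,0,0,0,0,0,0,0.6,0,0,0,0,0,0,1,0,0,0,0,0,0,1,0,0,0,0,0,0,1]

```text
time: 30.8
position: [0.5181, 0.2603, 0.0475]
tcp_rot: [3.132, 0.248, -0.0]
contact_force: [0.2, -0.4, 0.1]
gripper_width: 0.0854
```

>>> move_arm:
  increments: [0,0,0,0,0,-1,1,0,0,0,0,0,-1.5,1,0,0,0,0,0,-3,1,0,0,0,0,0,-3,1,0,0,0,0,0,-2.5,1,0,0,0,0,0,-0.5,1,0,0,0,0,0,0,1]

```text
time: 31.5
position: [0.519, 0.2607, 0.164]
tcp_rot: [-3.131, -0.248, -0.005]
contact_force: [-0.2, -0.5, -0.3]
gripper_width: 0.0857
```

```bash
python3 go.py 578.2,-161.3,160,-82; python3 - <<'E'
from h import *
p,d=camera('side'); cv2.imwrite('pics/s11.png',cv2.resize(p[100:270,220:420],None,fx=3.5,fy=3.5,interpolation=cv2.INTER_CUBIC))
E
```

```text
t31.50 pos [519.  260.7 164. ] th 9.05 tilt [0.0029 0.001 ] F [-0.2 -0.5 -0.3] w 85.7 q6 1.77
578.2,-161.3,160,-82 turn [-0.003 -0.002  1.589] shift cm now-axes [-0.79 42.6   0.38] after-turn [4.261e+01 1.000e-02 4.000e-01]
```

View pics/s11.png

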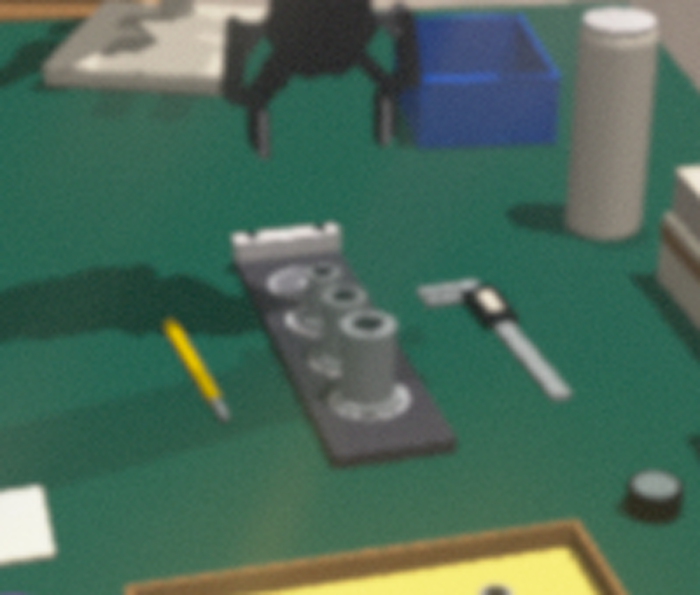

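Three are standing in line, with bores at crop (323,270), (345,294) and (369,322). Next is the smallest.

>>> move_arm:
  increments: [0,0,0,-0.06,3.55,0,1,0,0,0,-0.06,3.55,0,1,0,0,0,-0.06,3.55,0,1,0,0,0,-0.06,3.55,0,1,0,0,0,-0.06,3.55,0,1,0,0,0,-0.06,3.55,0,1,0,0,0,-0.06,3.55,0,1,0,0,0,-0.06,3.55,0,1,0,0,0,-0.06,3.55,0,1,0,0,0,-0.06,3.55,0,1,0,0,0,-0.06,3.55,0,1,0,0,0,-0.06,3.55,0,1]

```text
time: 32.75
position: [0.5768, -0.1625, 0.1605]
tcp_rot: [-3.13, -0.248, 0.005]
contact_force: [0.5, 0.3, 0.3]
gripper_width: 0.0858
```

>>> move_arm:
  increments: [0,0,0.144,0,0,0,1,0,0,0.144,0,0,0,1,0,0,0.144,0,0,0,1,0,0,0.144,0,0,0,1,0,0,0.144,0,0,0,1,0,0,0.144,0,0,0,1,0,0,0.144,0,0,0,1,0,0,0.144,0,0,0,1,0,0,0.144,0,0,0,1,0,0,0.144,0,0,0,1,0,0,0.149,0,0,0,1,0,0,0,0,0,0,1]

```text
time: 33.95
position: [0.5768, -0.161, 0.1606]
tcp_rot: [2.371, -2.06, -0.005]
contact_force: [-0.1, 0.2, -0.4]
gripper_width: 0.0852
```

```bash
python3 go.py 578.2,-161.3,42,-82
```

```text
t33.95 pos [ 576.8 -161.   160.6] th -81.97 tilt [-0.0033  0.0012] F [-0.1  0.2 -0.4] w 85.2 q6 2.62
578.2,-161.3,42,-82 turn [0.003 0.002 0.   ] shift cm now-axes [ 0.06 -0.17 11.86] after-turn [ 0.04 -0.13 11.86]
```

>>> move_arm:
  increments: [0,0,0,0,-0.08,2,1,0,0,0,0,0,2,1,0,0,0,0,0,2,1,0,0,0,0,0,2,1,0,0,0,0,0,2,1,0,0,0,0,0,1.9,1,0,0,0,0,0,0,1,0,0,0,0,0,0,1]

```text
time: 34.75
position: [0.5779, -0.161, 0.0429]
tcp_rot: [2.372, -2.058, -0.003]
contact_force: [0.3, -0.5, 0.6]
gripper_width: 0.0854
```

>>> move_arm:
  increments: [0,0,0,0,0,0,0.5,0,0,0,0,0,0,0.2,0,0,0,0,0,0,-0.1,0,0,0,0,0,0,-0.3,0,0,0,0,0,0,-0.42,0,0,0,0,0,0,-1,0,0,0,0,0,0,-1,0,0,0,0,0,0,-1,0,0,0,0,0,0,-1]
  force: 40

```text
time: 35.65
position: [0.5791, -0.1615, 0.044]
tcp_rot: [-2.371, 2.061, -0.001]
contact_force: [-0.1, 0.4, 5.0]
gripper_width: 0.0204
```

```bash
python3 go.py 578.2,-161.3,42,-82;  python3 - <<'E'
from h import *
p,d=camera('side'); cv2.imwrite('pics/s12.png',cv2.resize(p[150:390,240:490],None,fx=2.4,fy=2.4))
E
```

```text
t35.65 pos [ 579.1 -161.5   44. ] th -81.99 tilt [ 0.0008 -0.0003] F [-0.1  0.4  5. ] w 20.4 q6 2.62
578.2,-161.3,42,-82 turn [-0.001 -0.     0.   ] shift cm now-axes [-0.03  0.09  0.2 ] after-turn [-0.03  0.09  0.2 ]
```

View pics/s12.png

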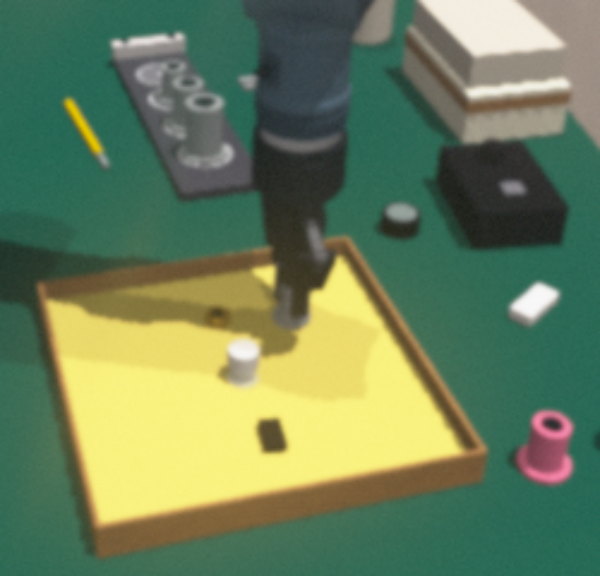

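>>> move_arm:
  increments: [0,0,0,0,0,-0.5,-1,0,0,0,0,0,-1.5,-1,0,0,0,0,0,-2,-1,0,0,0,0,0,-2,-1,0,0,0,0,0,-2,-1,0,0,0,0,0,-2,-1,0,0,0,0,0,-2,-1]

```text
time: 36.4
position: [0.5782, -0.1612, 0.1639]
tcp_rot: [2.371, -2.061, -0.002]
contact_force: [0.7, -1.0, -1.0]
gripper_width: 0.0207
```

>>> move_arm:
  increments: [0,0,-0.144,0,0,0,-1,0,0,-0.144,0,0,0,-1,0,0,-0.144,0,0,0,-1,0,0,-0.144,0,0,0,-1,0,0,-0.144,0,0,0,-1,0,0,-0.144,0,0,0,-1,0,0,-0.144,0,0,0,-1,0,0,-0.144,0,0,0,-1,0,0,-0.144,0,0,0,-1,0,0,-0.144,0,0,0,-1,0,0,-0.149,0,0,0,-1]

```text
time: 37.5
position: [0.5782, -0.1613, 0.163]
tcp_rot: [-3.131, -0.257, 0.002]
contact_force: [0.4, -0.2, 0.2]
gripper_width: 0.0205
```

```bash
python3 go.py 508,324.8,162,9.07
```

```text
t37.50 pos [ 578.2 -161.3  163. ] th 9.40 tilt [-0.0014  0.0003] F [ 0.4 -0.2  0.2] w 20.5 q6 1.03
508,324.8,162,9.07 turn [-0.001  0.001  0.006] shift cm now-axes [  1.01 -49.1    0.13] after-turn [  0.73 -49.11   0.1 ]
```

>>> move_arm:
  increments: [0,0,0,0,-2.11,0,-1,0,0,0,0.06,-4.3,0,-1,0,0,0,0.06,-4.3,0,-1,0,0,0,0.06,-4.3,0,-1,0,0,0,0.06,-4.3,0,-1,0,0,0,0.06,-4.3,0,-1,0,0,0,0.06,-4.3,0,-1,0,0,0,0.06,-4.3,0,-1,0,0,0,0.06,-4.3,0,-1,0,0,0,0.06,-4.3,0,-1,0,0,0,0.06,-4.3,0,-1,0,0,0,0.06,-4,0,-1]

```text
time: 38.7
position: [0.5071, 0.3263, 0.1631]
tcp_rot: [3.131, 0.249, -0.001]
contact_force: [0.6, -0.2, -0.8]
gripper_width: 0.0205
```

>>> move_arm:
  increments: [0,0,0,0,0,0,-1,0,0,0,0,0,1,-1,0,0,0,0,0,2,-1,0,0,0,0,0,2,-1,0,0,0,0,0,2,-1,0,0,0,0,0,0,-1,0,0,0,0,0,0,-1]

```text
time: 39.4
position: [0.5076, 0.3231, 0.0929]
tcp_rot: [3.131, 0.245, -0.003]
contact_force: [-0.5, 1.4, -0.5]
gripper_width: 0.0205
```

```bash
python3 go.py 508,324.8,46,9.07
```

```text
t39.40 pos [507.6 323.1  92.9] th 8.96 tilt [-0.0019 -0.0013] F [-0.5  1.4 -0.5] w 20.5 q6 1.88
508,324.8,46,9.07 turn [ 0.001  0.002 -0.002] shift cm now-axes [ 0.07 -0.17  4.69] after-turn [ 0.06 -0.16  4.69]
```

>>> move_arm:
  increments: [0,0,0,0,-0.08,1,-1,0,0,0,0,0,1,-1,0,0,0,0,0,1,-1,0,0,0,0,0,1,-1,0,0,0,0,0,0.5,-1,0,0,0,0,0,0.2,-1,0,0,0,0,0,0,-1,0,0,0,0,0,0,-1]

```text
time: 40.2
position: [0.5082, 0.3256, 0.0469]
tcp_rot: [-3.132, -0.248, -0.001]
contact_force: [0.1, 0.4, 0.3]
gripper_width: 0.0207
```

```bash
python3 go.py 508,324.8,43.8,9.07; python3 - <<'E'
from h import *
p,d=camera('side'); cv2.imwrite('pics/s13.png',cv2.resize(p[100:270,220:420],None,fx=3.5,fy=3.5,interpolation=cv2.INTER_CUBIC))
E
```

```text
t40.20 pos [508.2 325.6  46.9] th 9.05 tilt [0.0006 0.0002] F [0.1 0.4 0.3] w 20.7 q6 1.88
508,324.8,43.8,9.07 turn [-0.    -0.001 -0.   ] shift cm now-axes [-0.03  0.07  0.31] after-turn [-0.03  0.07  0.31]
```

View pics/s13.png

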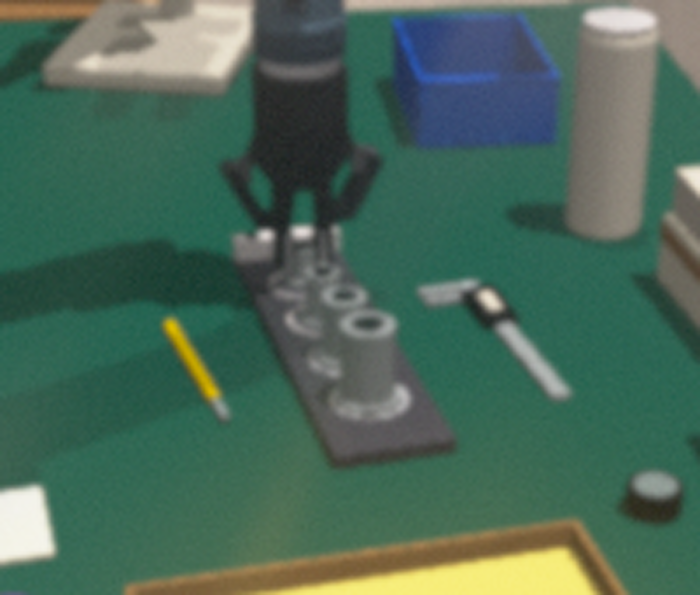

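>>> move_arm:
  increments: [0,0,0,0,0.04,0.1,-1,0,0,0,0,0,0.1,-1,0,0,0,0,0,0.06,-1,0,0,0,0,0,0.06,-1,0,0,0,0,0,0,-1,0,0,0,0,0,0,-1]

```text
time: 40.85
position: [0.5081, 0.325, 0.044]
tcp_rot: [3.132, 0.248, 0.001]
contact_force: [-0.9, -1.1, 5.5]
gripper_width: 0.021
```

>>> move_arm:
  increments: [0,0,0,0,0,0,-0.48,0,0,0,0,0,0,-0.4,0,0,0,0,0,0,-0.25,0,0,0,0,0,0,0.1,0,0,0,0,0,0,0.5,0,0,0,0,0,0,1,0,0,0,0,0,0,1,0,0,0,0,0,0,1]

```text
time: 41.65
position: [0.508, 0.325, 0.0434]
tcp_rot: [3.132, 0.248, 0.0]
contact_force: [-0.3, 0.2, 0.3]
gripper_width: 0.0853
```

>>> move_arm:
  increments: [0,0,0,0,0,-1,1,0,0,0,0,0,-1.5,1,0,0,0,0,0,-3,1,0,0,0,0,0,-3,1,0,0,0,0,0,-3,1,0,0,0,0,0,-3,1]

```text
time: 42.25
position: [0.5079, 0.325, 0.1905]
tcp_rot: [-3.132, -0.248, -0.001]
contact_force: [0.5, -0.2, -0.4]
gripper_width: 0.0856
```

>>> move_arm:
  increments: [0,0,0,0,4,0,1,0,0,0,0,4,0,1,0,0,0,0,4,0,1,0,0,0,0,4,0,1,0,0,0,0,4,0,1,0,0,0,0,4,0,1,0,0,0,0,4,0,1,0,0,0,0,4,0,1,0,0,0,0,4,0,1,0,0,0,0,4,0,1,0,0,0,0,0,0,1]

```text
time: 43.35
position: [0.5719, -0.0747, 0.1892]
tcp_rot: [3.13, 0.238, 0.003]
contact_force: [1.3, 0.4, 0.7]
gripper_width: 0.0851
```

```bash
python3 go.py; python3 - <<'E'
from h import *
p,d=camera('side'); cv2.imwrite('pics/s14.png',cv2.resize(p[100:270,220:420],None,fx=3.5,fy=3.5,interpolation=cv2.INTER_CUBIC))
p,d=camera('top'); cv2.imwrite('pics/t14.png',cv2.resize(p[180:310,160:320],None,fx=4,fy=4,interpolation=cv2.INTER_CUBIC))
E
```

```text
t43.35 pos [571.9 -74.7 189.2] th 8.71 tilt [ 0.002  -0.0024] F [1.3 0.4 0.7] w 85.1 q6 1.18
```

View pics/s14.png

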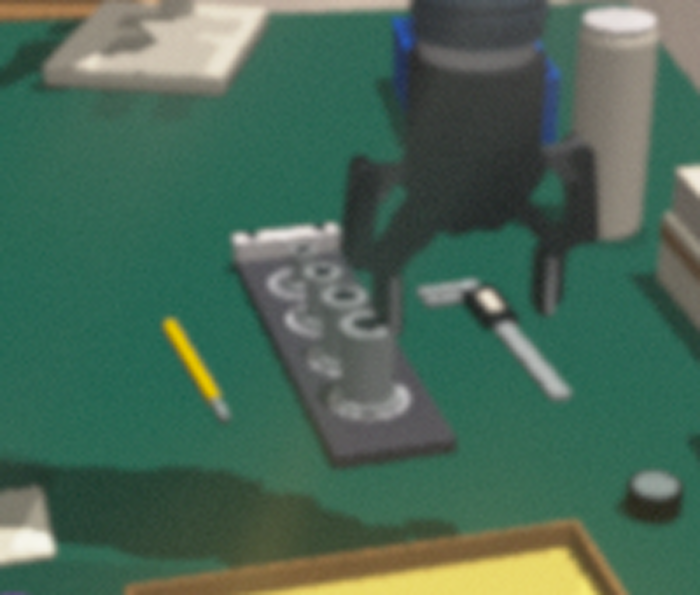

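View pics/t14.png

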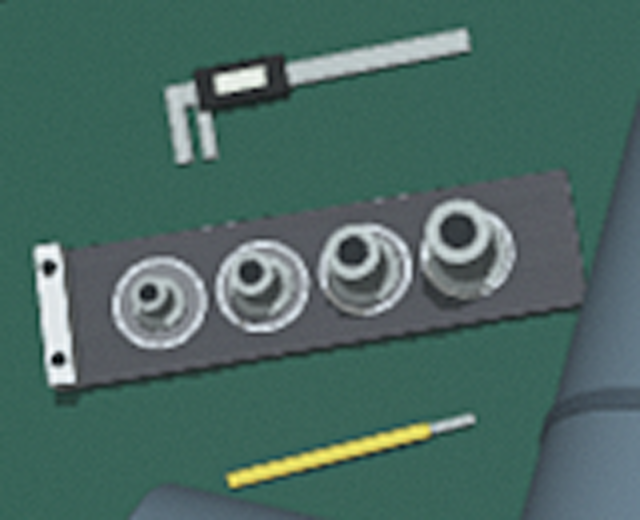

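```bash
python3 - <<'E'
from h import *
T=lambda U,V,s,ou,ov:((U+.5)/s-.5+ou,(V+.5)/s-.5+ov)
for a,m,h in zip([(150,292),(251,273),(353,250),(459,230)],[(160,303),(262,286),(366,269),(467,252)],[32,42,52,62]):
    print(np.round((ray('top',*T(*a,4,160,180),.012+h/1000)-ray('top',*T(*m,4,160,180),.012))[:2]*1000,1))
E
```

```text
[ 0.1 -0.8]
[-1.1 -0.7]
[0. 1.]
[-0.9 -0.9]
```

All four are within about 1.5 mm of their mark centres. I'm handing in.

```bash
python3 -c "
from bench import *
print(close_job())"
```

```text
the job is handed in; nothing more can be done
None
```

The four steel bushings now stand on the rail, smallest on mark 1 by the end stop through largest on mark 4. The job went in at about 43.5 s of the 122 s allowed, and the hand-in gave no verdict. I picked each one from the tray with the jaws closing along the tray's y. Each was lowered until the wrist force showed contact (4–6 N) and then released slowly. I left the purple and pink look-alikes alone.

**Last checks:**
- **Centring:** in the top view, each bore lies within about 1.5 mm of its mark's centre; the limit is 12 mm.
- **Height:** each bushing touched the rail within 0.3 mm of the tool height at which it was gripped on the foam, which is level with the rail top. The undersides should therefore be on the rail.
- **Standing free:** the top view shows all four upright. The gripper was open and clear of everything at hand-in.

**Disagreements:** the two cameras differed by 1–3 mm, mostly in y, so I used their average for the targets. While the largest was held above mark 4, the side view put it about 6 mm off the tool's centre. The top view after placing did not bear that out.

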